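# Find the tin with the steel moulds and set it out on the mat

### The arm

A 6-joint arm with a two-finger parallel gripper is mounted at the origin on the work surface. World frame = base frame: x ahead of the robot, y to its left, z up, the work surface at z = 0. Lengths are in m, angles in rad, forces in N, time in s.
With the tool pointing down it reaches from about 0.35 to 0.925 m from the base axis. Payload 6.4 kg.
Tool frame: the origin (TCP) lies midway between the tips of the shut fingers; the grasp point (between the pads) lies 19 mm behind it; z points along the fingers, y is the line along which they close (so a half turn about z gives the same grasp; the last joint's range is limited). The gripper opens to 85 mm and grips with 20 to 120 N. Pads are 22 mm wide; open, the fingers measure 114 mm over their backs; the gripper's body (76 mm by 85 mm) begins 54 mm behind the grasp point. The pads swing forward as they close: fully open they stand 13 mm farther back than shut.
Start: joints at [1.087, 0.245, 1.558, -0, 1.339, -0.174], TCP at [0.198, 0.619, 0.231] pointing down, gripper open.
Joint ranges: [-3.13, 3.13], [-1.02, 2.26], [0.13, 2.54], [-0.95, 4.09], [0.21, 2.88], [-2.74, 2.74]. Speed limits (rad/s): [2.57, 2.57, 3.14, 3.14, 3.14, 3.14].

### API

Orientations are given as a rotation vector (axis times angle).
In Python, from cell import observe, optics, ticket, trace, tip_of gives the robot as it stands.
- The arm moves only by the tool arm_command, never from a script. Its argument "increments" is a list of rows, each a list of 3 entries, a list of its own where there are three numbers: the opening, from 0 (shut) to 1 (fully open), then the shift along the world's x, y, z each as a share of 100 mm, from -1 to 1, then the turn, a rotation vector about the world's x, y, z each as a share of pi rad, from -1 to 1. A call has 1 to 5 rows; each row is the pose to reach, as a shift and turn from the pose commanded when the call began, turning the shorter way round; what a row does not reach only later rows make up. A row lasts 1/8 s, in which the tool goes at most 62.5 mm and 10.7 degrees, less where a joint would pass 70% of its speed; a pose out of reach is approached as far as the arm can. A call with a number of a shift or a turn outside -1 to 1 is refused whole. A call with a gripper value outside its range is refused whole. The fingers move at their own pace and stop on an object; "force" is the grip in N (left out, the last holds). Time passes only in rows, so rows that repeat a pose let the fingers close. It gives the time, the measured TCP pose, the force, the opening and the grip force at its end, in the units of the state.
- observe(): the state, without advancing time (a new reading comes with each control period).
- optics.capture(name): name is "side" or "top"; returns the picture (400x640x3 uint8, red, green, blue); there is no depth.
- optics.get_calibration(name): a dict with "fx", "fy", "cx", "cy" (pixels), "dist_coeffs" ([k1, k2, p1, p2, k3] as OpenCV has them; the pictures are not rectified), "world_to_cam" (4x4, takes a point from world to camera coordinates). Camera axes: x right, y up, looking along -z (the intrinsics and any distortion apply to the point x, -y, -z); pixel columns grow to the right and rows downward; lengths in m; the calibration is good to about 2 mm. A picture is of the moment at which its call begins. get_calibration takes no time and is no camera call.
- ticket.sign_off(): hands the job in; it is judged then, once.
Trained networks look in the newest picture that a camera, given by its name, has taken for a name from the list of things; names that differ only in an ending like _2 or _b are one class to them, and where a whole thing is asked for, a point or a joint stands for the part that bears it (a point fixed in the world has none). Each returns a list of dicts, best first, with "confidence" (0 to 1); they miss things now and then, are a little off and sometimes report something else, mostly with a low value. They report only what shows in the picture. A call takes as long as a camera call.
- trace(camera, name): "mask" (400x640 bool, what is visible of it) and "point" ([column, row] in pixels, amid what is visible of it).
- tip_of(camera, name): "point" ([column, row] in pixels: a listed point, or the origin of a listed thing).
The state is a dict: "time": time; "q": joint angles; "qd": joint speeds; "joint_efforts": joint torques, N m; "tcp_pos": TCP position; "orientation": TCP orientation; "ft_force": force on the tool from outside, world axes, zero at the start; "torque": the same for the moment, N m; "opening": finger opening in m; "grip_force": force on a finger pad.
Only numpy, scipy, OpenCV 4.12 (cv2) and the standard library are available. Lean on these libraries where they do the work, as an engineer would, in place of code of your own. Each camera call takes 0.05 s, during which the arm holds its last target. There are 200 camera calls.

### The job

One of the three look-alike tins on the bench rack holds the steel biscuit moulds, the other two are as good as empty: find the heavy one by its weight (lift a tin a little by its handle to feel it), and set the heavy tin down gently and upright, wholly on the cork mat beside the rack. The two light tins must end standing on the rack's lower deck. Let no tin tip over, and leave the other things on the table where they are.

Things in the scene. Friction and masses are not known exactly. Their poses are not given: they have to be found in the camera images.
- rack: fixed steel rack, 440 mm wide (y). Deck top 40 mm up, x -60 to 140 mm, 10 mm lip at its front and ends. Upper shelf with biscuit trays: underside 320, top 365 mm up, x 0 to 145 mm, 460 mm wide, on two rear posts (x 130, y +-210); front open. Tins stand on the deck near x 0, y -150, 0, 150: the shelf's edge is above their handles. Origin: on the table under the middle tin; x away from robot
- tin_a: yellow tin, red lid (fixed shut), black handle bar; all three look alike. Body 90 x 90 mm, lid 94 x 94, its top 88 mm up. Bar along the tin's x: 82 mm long, 12 x 12 mm, centre 128 mm above the underside, posts at both ends (62 mm free between), 34 mm free below. About 0.28 kg light, 0.75 kg with the moulds. Origin: centre of the underside; z up; x to the rear of the rack
- tin_b: yellow tin, red lid (fixed shut), black handle bar; all three look alike. Body 90 x 90 mm, lid 94 x 94, its top 88 mm up. Bar along the tin's x: 82 mm long, 12 x 12 mm, centre 128 mm above the underside, posts at both ends (62 mm free between), 34 mm free below. About 0.28 kg light, 0.75 kg with the moulds. Origin: centre of the underside; z up; x to the rear of the rack
- tin_c: yellow tin, red lid (fixed shut), black handle bar; all three look alike. Body 90 x 90 mm, lid 94 x 94, its top 88 mm up. Bar along the tin's x: 82 mm long, 12 x 12 mm, centre 128 mm above the underside, posts at both ends (62 mm free between), 34 mm free below. About 0.28 kg light, 0.75 kg with the moulds. Origin: centre of the underside; z up; x to the rear of the rack
- mat: fixed flat cork mat, 170 x 170 mm, 6 mm thick, left or right of the rack. Origin: centre of the underside, on the table
- bowl: loose open steel bowl, 140 mm across, 70 mm high, on the side of the rack where the mat is not; leave alone. Origin: centre of the underside
- jar: loose amber glass jar with red cap, 80 mm across, 130 mm high; leave alone. Origin: centre of the underside
- can: loose food can, 84 mm across, 110 mm high; leave alone. Origin: centre of the underside
- brush: loose pastry brush lying on the table in front of the rack, up to 240 mm long, under 35 mm high; leave alone
- spatula: loose spatula lying on the table in front of the rack, up to 260 mm long, under 35 mm high; leave alone

How it is judged:
At the end, for the whole second after the job is handed in: The tin with the moulds (over 5 N on the mat) stands still and upright (0.08 rad) on the mat, its centre within 45 mm of the mat's centre along each side; the other two stand still and upright on the rack's deck, within 50 mm (x) and 180 mm (y) of the rack's origin (((x of tin_a in the frame of mat between -0.045 and 0.045 m and y of tin_a in the frame of mat between -0.045 and 0.045 m and contact force between tin_a and mat above 5 N and height (world z) of tin_a below 0.012 m and angle between each of tin_a, tin_b, tin_c's own z axis and vertical below 0.08 rad and linear speed of each of tin_a, tin_b, tin_c below 0.02 m/s and x of tin_b in the frame of rack between -0.05 and 0.05 m and y of tin_b in the frame of rack between -0.18 and 0.18 m and z of tin_b in the frame of rack between 0.034 and 0.046 m and x of tin_c in the frame of rack between -0.05 and 0.05 m and y of tin_c in the frame of rack between -0.18 and 0.18 m and z of tin_c in the frame of rack between 0.034 and 0.046 m) or (x of tin_a in the frame of rack between -0.05 and 0.05 m and y of tin_a in the frame of rack between -0.18 and 0.18 m and z of tin_a in the frame of rack between 0.034 and 0.046 m and angle between each of tin_a, tin_b, tin_c's own z axis and vertical below 0.08 rad and linear speed of each of tin_a, tin_b, tin_c below 0.02 m/s and x of tin_b in the frame of mat between -0.045 and 0.045 m and y of tin_b in the frame of mat between -0.045 and 0.045 m and contact force between tin_b and mat above 5 N and height (world z) of tin_b below 0.012 m and x of tin_c in the frame of rack between -0.05 and 0.05 m and y of tin_c in the frame of rack between -0.18 and 0.18 m and z of tin_c in the frame of rack between 0.034 and 0.046 m) or (x of tin_a in the frame of rack between -0.05 and 0.05 m and y of tin_a in the frame of rack between -0.18 and 0.18 m and z of tin_a in the frame of rack between 0.034 and 0.046 m and angle between each of tin_a, tin_b, tin_c's own z axis and vertical below 0.08 rad and linear speed of each of tin_a, tin_b, tin_c below 0.02 m/s and x of tin_b in the frame of rack between -0.05 and 0.05 m and y of tin_b in the frame of rack between -0.18 and 0.18 m and z of tin_b in the frame of rack between 0.034 and 0.046 m and x of tin_c in the frame of mat between -0.045 and 0.045 m and y of tin_c in the frame of mat between -0.045 and 0.045 m and contact force between tin_c and mat above 5 N and height (world z) of tin_c below 0.012 m))); the robot touches nothing.
It fails at once if a tin is tipped more than 0.6 rad (angle between any of tin_a, tin_b, tin_c's own z axis and vertical above 0.6 rad).
It fails at once if a tin is banged or pressed down on the mat with more than 60 N (contact force between any of tin_a, tin_b, tin_c and mat above 60 N).
It fails at once if a tin is dropped on the mat: closer than 100 mm to its centre and lower than 50 mm it moves faster than 0.3 m/s ((horizontal distance between tin_a and mat below 0.1 m and height (world z) of tin_a below 0.05 m and linear speed of tin_a above 0.3 m/s) or (horizontal distance between tin_b and mat below 0.1 m and height (world z) of tin_b below 0.05 m and linear speed of tin_b above 0.3 m/s) or (horizontal distance between tin_c and mat below 0.1 m and height (world z) of tin_c below 0.05 m and linear speed of tin_c above 0.3 m/s)).
It fails at once if one of the other things (bowl, jar, can, brush, spatula) is moved more than 30 mm (distance of any of bowl, jar, can, brush, spatula from where it was at the start of the episode above 0.03 m).
It also fails if it takes over 64 s, if anything falls off the work surface, if the arm or the gripper's body presses on something with over 40 N, if the wrist force passes 120 N, or if a joint passes its speed limit or range.

## Working session

There is one attempt and no reset: what is moved stays moved. The work goes in short steps, Python scripts to look and compute and a tool call to move; the robot and the scene stay as the last step left them, time stands still between calls to the robot, and variables do not carry over. Pictures are saved under pics/ and viewed, at most 10 in all, crops included, and the job is handed in when it is done.

Besides the shell and the picture viewer there is one more tool, called after "Emit:" as name([rows], argument=value, ...), one row to a line, values as JSON. arm_command: Moves the arm, as the interface text tells. Its arguments: {"type":"object","properties":{"increments":{"type":"array"},"force":{"type":"number"}},"required":["increments"]}

```bash
mkdir -p pics
cat > h.py <<'E'
import numpy as np, cv2
from cell import observe, optics, ticket, trace, tip_of
def ray(cam,p):
    c=optics.get_calibration(cam);K=np.array([[c['fx'],0,c['cx']],[0,c['fy'],c['cy']],[0,0,1.]])
    u=cv2.undistortPoints(np.array([[p]],float),K,np.array(c['dist_coeffs'],float))[0,0]
    T=np.array(c['world_to_cam']);R=T[:3,:3];o=-R.T@T[:3,3]
    return o,R.T@np.array([u[0],-u[1],-1.])
def at(cam,p,z):
    o,d=ray(cam,p);return o+d*(z-o[2])/d[2]
def proj(cam,P):
    c=optics.get_calibration(cam);T=np.array(c['world_to_cam']);q=T[:3,:3]@np.array(P,float)+T[:3,3]
    K=np.array([[c['fx'],0,c['cx']],[0,c['fy'],c['cy']],[0,0,1.]])
    return cv2.projectPoints(np.array([[q[0],-q[1],-q[2]]]),np.zeros(3),np.zeros(3),K,np.array(c['dist_coeffs'],float))[0][0,0]
E
python3 - <<'E'
from h import *
for c in("top","side"):
    cv2.imwrite(f"pics/{c}0.png",optics.capture(c)[:,:,::-1])
    print(c,ray(c,[320,200]))
    for n in("rack","tin_a","mat","bowl","jar","can","brush","spatula"):
        print(n,[(np.round(r["point"]),round(r["confidence"],2),np.round(at(c,r["point"],.04 if "tin" in n else 0),3)) for r in tip_of(c,n)])
s=observe();print({k:np.round(v,3) for k,v in s.items()})
E
```

```text
top (array([0.34744904, 0.00997747, 1.04224682]), array([ 0.19493569, -0.00151572, -0.98099763]))
rack [(array([316., 178.]), 0.69, array([0.62 , 0.017, 0.   ]))]
tin_a [(array([316., 172.]), 0.77, array([0.627, 0.014, 0.04 ])), (array([368., 175.]), 0.6, array([ 0.609, -0.129,  0.04 ])), (array([263., 170.]), 0.6, array([0.641, 0.163, 0.04 ])), (array([188., 247.]), 0.45, array([0.44 , 0.372, 0.04 ]))]
mat []
bowl [(array([465., 212.]), 0.58, array([ 0.494, -0.405,  0.   ]))]
jar [(array([301., 259.]), 0.71, array([0.393, 0.071, 0.   ])), (array([445., 136.]), 0.65, array([ 0.725, -0.375,  0.   ]))]
can [(array([192., 163.]), 0.81, array([0.687, 0.379, 0.   ]))]
brush [(array([299., 259.]), 0.96, array([0.392, 0.076, 0.   ]))]
spatula [(array([377., 260.]), 0.78, array([ 0.375, -0.14 ,  0.   ]))]
side (array([ 0.50884263, -0.91602246,  1.00038054]), array([ 0.0067701 ,  0.69578787, -0.71841006]))
rack []
tin_a [(array([354., 238.]), 0.84, array([ 0.614, -0.137,  0.04 ])), (array([358., 166.]), 0.79, array([0.646, 0.17 , 0.04 ])), (array([358., 197.]), 0.67, array([0.635, 0.024, 0.04
[... 295 characters left out ...]
, array([0.691, 0.389, 0.   ])), (array([271., 252.]), 0.66, array([ 0.375, -0.154,  0.   ]))]
brush [(array([286., 194.]), 0.65, array([0.407, 0.081, 0.   ]))]
spatula [(array([270., 250.]), 0.85, array([ 0.372, -0.145,  0.   ]))]
{'time': np.float64(0.9), 'q': array([ 1.087,  0.245,  1.558,  0.   ,  1.339, -0.174]), 'qd': array([ 0.002,  0.001, -0.001,  0.   ,  0.   , -0.   ]), 'joint_efforts': array([  0.   , -42.951, -32.643,  -0.   ,   0.   ,  -0.   ]), 'tcp_pos': array([0.198, 0.619, 0.231]), 'orientation': array([-0.485, -3.104,  0.   ]), 'ft_force': array([-0.033, -0.78 ,  0.367]), 'torque': array([ 0.017, -0.019,  0.01 ]), 'grip_force': np.float64(0.0), 'opening': np.float64(0.085)}
```

View pics/top0.png

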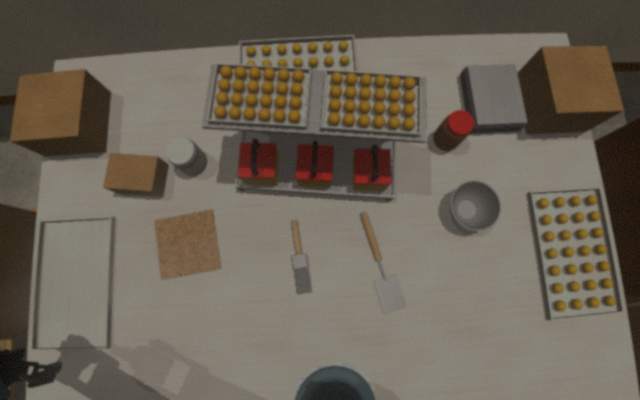

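View pics/side0.png

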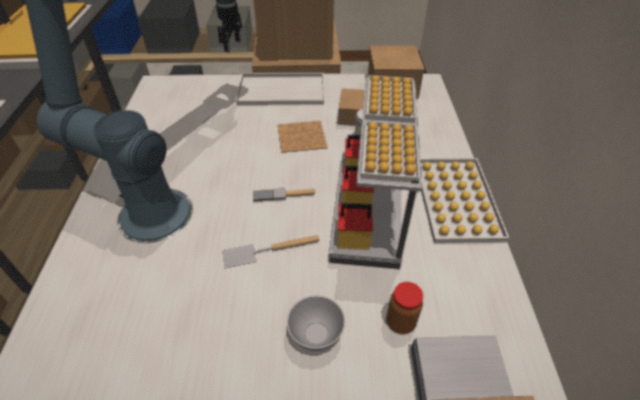

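Both views show the rack near (0.63, 0.02), with the tins' bars half under the shelf edge. In the top view the mat is at about (188,245), the bowl at (475,207) and the jar at (455,130). The can is at (187,157), between mat and rack at the rear. Next I'll overlay a model to refine the poses.

```bash
cat > ov.py <<'E'
from h import *
import sys
def tinlines(x,y,t,z0):
    c,s=np.cos(t),np.sin(t);W=lambda a,b,z:(x+c*a-s*b,y+s*a+c*b,z0+z)
    L=[(W(-.041,-.006,.134),W(.041,-.006,.134)),(W(-.041,.006,.134),W(.041,.006,.134)),(W(-.041,-.006,.134),W(-.041,.006,.134)),(W(.041,-.006,.134),W(.041,.006,.134))]
    k=[(-.047,-.047),(.047,-.047),(.047,.047),(-.047,.047)]
    return L+[(W(*k[i],.088),W(*k[(i+1)%4],.088)) for i in range(4)]
def box(x,y,t,x0,x1,y0,y1,z):
    c,s=np.cos(t),np.sin(t);k=[(x0,y0),(x1,y0),(x1,y1),(x0,y1)]
    P=[(x+c*a-s*b,y+s*a+c*b,z) for a,b in k];return [(P[i],P[(i+1)%4]) for i in range(4)]
def draw(cam,L,roi,f,name):
    im=optics.capture(cam)[:,:,::-1];x0,y0,w,h=roi
    im=cv2.resize(im[y0:y0+h,x0:x0+w],None,fx=f,fy=f,interpolation=cv2.INTER_CUBIC).astype(float)
    im=np.clip(im*1.8,0,255).astype(np.uint8)
    for a,b in L:
        p=[tuple(int(v) for v in np.round(((proj(cam,q)-[x0,y0]+.5)*f))) for q in(a,b)];cv2.line(im,*p,(255,255,0),1)
    cv2.imwrite(name,im)
E
cat > o1.py <<'E'
from ov import *
t=-.107
L=sum([tinlines(x,y,t,.04) for x,y in((.631,.019),(.6115,-.133),(.6435,.1665))],[])+box(.631,.019,t,-.06,.14,-.22,.22,.04)+box(.631,.019,t,0,.145,-.23,.23,.365)+box(.445,.373,t,-.085,.085,-.085,.085,.006)
draw("top",L,(145,50,290,235),2.7,"pics/t1.png")
draw("side",L,(260,70,175,200),3,"pics/s1.png")
E
python3 o1.py
```

```text
(no output)
```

View pics/t1.png

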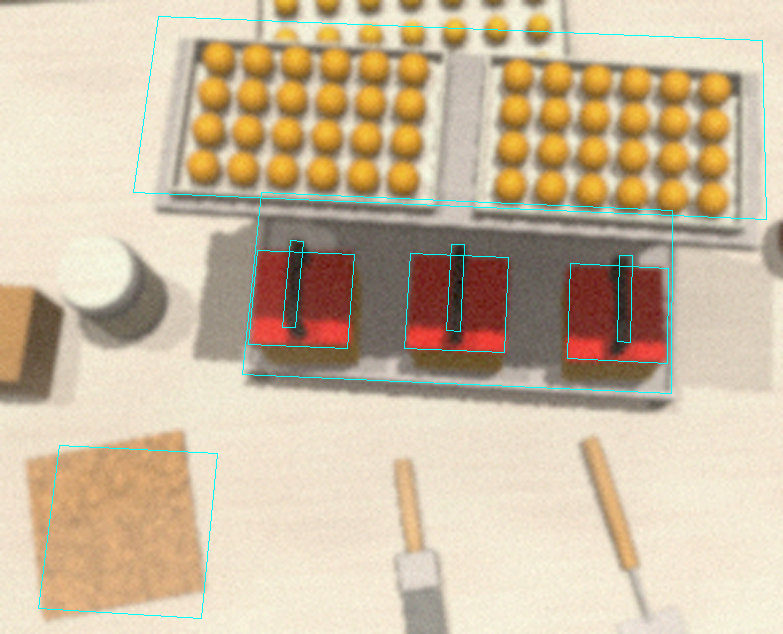

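View pics/s1.png

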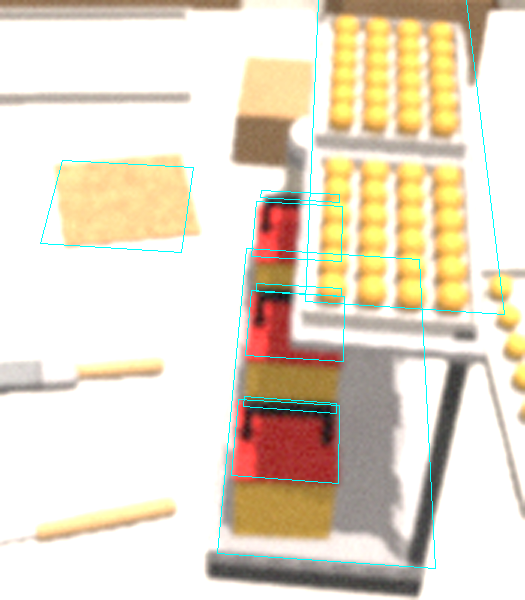

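```bash
cat > g.py <<'E'
from h import *
from scipy.spatial.transform import Rotation as Rn
def goal(x,y,zg,t,back=0,tilt=np.pi/4):
    s=observe();h=np.array([np.cos(t),np.sin(t),0]);z=h*np.sin(tilt)-np.array([0,0,np.cos(tilt)]);yy=np.array([-np.sin(t),np.cos(t),0])
    R=np.stack([np.cross(yy,z),yy,z],1)
    P=np.array([x,y,zg])+z*(.019-back)
    rv=(Rn.from_matrix(R)*Rn.from_rotvec(s["orientation"]).inv()).as_rotvec()/np.pi
    print("target TCP",P.round(4),"shift",((P-s["tcp_pos"])*10).round(3),"turn",rv.round(4),"ft",np.round(s["ft_force"],2),"q",np.round(s["q"],2),"t",s["time"])
E
python3 - <<'E'
from g import *
print(at("top",[187.2,244.1],.006))
for n,z in(("l",[(297,241),(290,327)]),):pass
goal(.6435,.1665,.168,-.107,.12)
goal(.6435,.1665,.168,-.107,0)
goal(.631,.019,.168,-.1,.12)
goal(.6115,-.133,.168,0.01,.12)
E
```

```text
[0.45021221 0.38660585 0.006     ]
target TCP [0.5725 0.1741 0.2394] shift [ 3.743 -4.449  0.081] turn [-0.0518 -0.245   0.0612] ft [ 0.36 -0.43 -0.69] q [ 1.09  0.25  1.56  0.    1.34 -0.17] t 1.0
target TCP [0.6569 0.1651 0.1546] shift [ 4.587 -4.54  -0.768] turn [-0.0518 -0.245   0.0612] ft [ 0.36 -0.43 -0.69] q [ 1.09  0.25  1.56  0.    1.34 -0.17] t 1.0
target TCP [0.5599 0.0261 0.2394] shift [ 3.618 -5.929  0.081] turn [-0.051  -0.2452  0.0633] ft [ 0.36 -0.43 -0.69] q [ 1.09  0.25  1.56  0.    1.34 -0.17] t 1.0
target TCP [ 0.5401 -0.1337  0.2394] shift [ 3.419 -7.528  0.081] turn [-0.0375 -0.2482  0.0965] ft [ 0.36 -0.43 -0.69] q [ 1.09  0.25  1.56  0.    1.34 -0.17] t 1.0
```

Emit:
arm_command([
  [1,[0.5,-0.5,0.2],[-0.0104,-0.049,0.0122]],
  [1,[1,-1,0.5],[-0.0207,-0.098,0.0245]],
  [1,[1,-1,0.5],[-0.031,-0.147,0.0367]],
  [1,[1,-1,0.5],[-0.0414,-0.196,0.049]],
  [1,[1,-1,0.5],[-0.0518,-0.245,0.0612]],
], force=80)

```text
time: 1.62
tcp_pos: [0.2984, 0.5192, 0.2825]
orientation: [0.125, 2.348, -0.05]
ft_force: [0.6, 0.8, -0.3]
opening: 0.0854
grip_force: 0.0
```

Emit:
arm_command([
  [1,[0.5,-0.5,0],[0,0,0]],
  [1,[1,-1,0],[0,0,0]],
])

```text
time: 1.88
tcp_pos: [0.3862, 0.4307, 0.281]
orientation: [0.121, 2.354, -0.051]
ft_force: [1.1, 0.4, 0.3]
opening: 0.0853
grip_force: 0.0
```

Emit:
arm_command([
  [1,[0.5,-0.5,0],[0,0,0]],
  [1,[1,-1,0],[0,0,0]],
  [1,[1,-1,0],[0,0,0]],
])

```text
time: 2.25
tcp_pos: [0.4883, 0.328, 0.2817]
orientation: [0.131, 2.353, -0.054]
ft_force: [-0.7, 0.6, -0.6]
opening: 0.0854
grip_force: 0.0
```

```bash
python3 -c "
from g import *
goal(.6435,.1665,.168,-.107,.12)"
```

```text
target TCP [0.5725 0.1741 0.2394] shift [ 0.842 -1.538 -0.423] turn [-0.0001  0.0002  0.0014] ft [-0.71  0.59 -0.65] q [ 0.6  -0.18  2.04 -0.72  0.77 -0.46] t 2.25
```

Emit:
arm_command([
  [1,[0.25,-0.5,0],[0,0,0]],
  [1,[0.4,-1,0],[0,0,0]],
])

```text
time: 2.5
tcp_pos: [0.5269, 0.2302, 0.2816]
orientation: [0.124, 2.353, -0.051]
ft_force: [-0.2, -0.3, -0.3]
opening: 0.0855
grip_force: 0.0
```

Emit:
arm_command([
  [1,[0.22,-0.4,-0.2],[0,0,0]],
  [1,[0.44,-0.54,-0.42],[0,0,0]],
  [1,[0.44,-0.54,-0.42],[0,0,0]],
])

```text
time: 2.88
tcp_pos: [0.5701, 0.1758, 0.237]
orientation: [0.128, 2.357, -0.054]
ft_force: [-0.4, 0.4, 0.3]
opening: 0.0853
grip_force: 0.0
```

```bash
python3 -c "
from g import *
goal(.6435,.1665,.168,-.107,.0)
im=optics.capture('side');goal(.6435,.1665,.168,-.107,.0)
a=im[60:280,240:460,::-1];b=optics.capture('top')[80:300,150:370,::-1]
cv2.imwrite('pics/p2.png',np.clip(cv2.resize(np.hstack([a,b]),None,fx=1.8,fy=1.8)*1.6,0,255))"
```

```text
target TCP [0.6569 0.1651 0.1546] shift [ 0.867 -0.107 -0.825] turn [ 0.0002 -0.0013  0.0006] ft [-0.41  0.37  0.31] q [ 0.2  -0.2   2.14 -0.48  0.49 -0.92] t 2.875
target TCP [0.6569 0.1651 0.1546] shift [ 0.866 -0.117 -0.839] turn [ 0.     -0.0006  0.0001] ft [0.27 0.12 0.25] q [ 0.2  -0.2   2.14 -0.48  0.49 -0.92] t 2.925[ WARN:0@2.828] global loadsave.cpp:1063 imwrite_ Unsupported depth image for selected encoder is fallbacked to CV_8U.
```

View pics/p2.png

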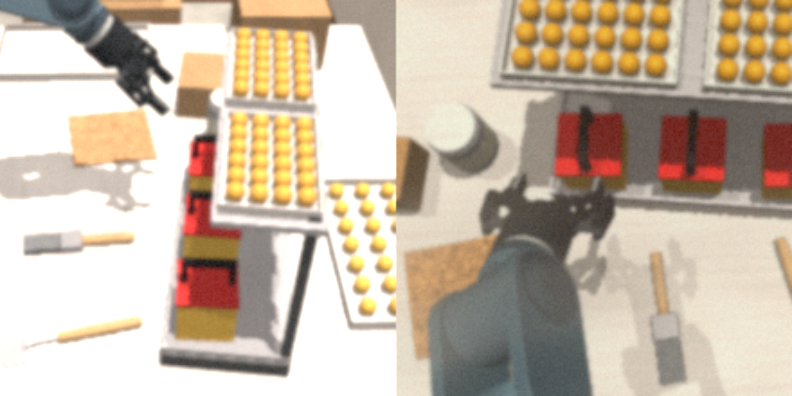

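The gripper is in front of the left tin: tips at top-crop (518,180) and (607,190), bar at about (585,140). I'll check the lateral alignment numerically.

```bash
python3 -c "
from g import *
s=observe();print(proj('top',s['tcp_pos']),proj('top',[.6435,.1665,.168]),at('top',[255,159],.171),at('top',[255.6,152.5],.174))"
```

```text
[243.01564984 176.71801944] [253.18806862 155.20896506] [0.6324579  0.16168725 0.171     ] [0.6480589  0.15936792 0.174     ]
```

Emit:
arm_command([
  [1,[0.4,-0.07,-0.4],[0,0,0]],
  [1,[0.7,-0.12,-0.7],[0,0,0]],
  [1,[0.84,-0.14,-0.84],[0,0,0]],
  [1,[0.84,-0.14,-0.84],[0,0,0]],
])

```text
time: 3.48
tcp_pos: [0.6544, 0.1639, 0.155]
orientation: [0.124, 2.354, -0.052]
ft_force: [-0.6, 0.5, 0.4]
opening: 0.0855
grip_force: 0.0
```

Emit:
arm_command([
  [0,[0,0,0],[0,0,0]],
  [0,[0,0,0],[0,0,0]],
  [0,[0,0,0],[0,0,0]],
  [0,[0,0,0],[0,0,0]],
  [0,[0,0,0],[0,0,0]],
], force=70)

```text
time: 4.1
tcp_pos: [0.6546, 0.1628, 0.1559]
orientation: [0.126, 2.353, -0.052]
ft_force: [-5.5, 0.4, 5.5]
opening: 0.0109
grip_force: 68.7
```

Emit:
arm_command([
  [0,[0,0,0.08],[0,0,0]],
  [0,[0,0,0.16],[0,0,0]],
  [0,[0,0,0.2],[0,0,0]],
  [0,[0,0,0.2],[0,0,0]],
  [0,[0,0,0.2],[0,0,0]],
])

```text
time: 4.72
tcp_pos: [0.6542, 0.1626, 0.1747]
orientation: [0.126, 2.354, -0.053]
ft_force: [0.5, -0.7, -7.2]
opening: 0.011
grip_force: 68.4
```

Emit:
arm_command([
  [0,[0,0,0],[0,0,0]],
  [0,[0,0,0],[0,0,0]],
])

```text
time: 4.97
tcp_pos: [0.6544, 0.1626, 0.175]
orientation: [0.126, 2.354, -0.052]
ft_force: [-0.3, -0.1, -7.9]
opening: 0.011
grip_force: 68.4
```

```bash
cat > ft.py <<'E'
from g import *
f=[]
for i in range(4): optics.capture("side"); s=observe(); f.append([*s["ft_force"],*s["torque"]])
print(np.mean(f,0).round(2),s["tcp_pos"].round(4) if hasattr(s["tcp_pos"],"round") else s["tcp_pos"],s["opening"],s["time"])
E
python3 ft.py
```

```text
[-0.21 -0.07 -6.76  0.14  1.18  0.02] [0.6545 0.1627 0.1752] 0.010729352598568853 5.175
```

About 7 N is on the wrist, so this is the heavy tin (7.4 N expected, against 2.7 N for a light one). I'll draw it out along the heading, then carry it to the mat.

Emit:
arm_command([
  [0,[-0.15,0.015,0.02],[0,0,0]],
  [0,[-0.4,0.04,0.08],[0,0,0]],
  [0,[-0.65,0.07,0.14],[0,0,0]],
  [0,[-0.9,0.1,0.2],[0,0,0]],
  [0,[-1,0.15,0.2],[0,0,0]],
])

```text
time: 5.8
tcp_pos: [0.553, 0.178, 0.1955]
orientation: [0.126, 2.353, -0.052]
ft_force: [0.2, -0.3, -7.4]
opening: 0.0107
grip_force: 68.7
```

Emit:
arm_command([
  [0,[-0.2,0.15,0.02],[0,0,0]],
  [0,[-0.4,0.35,0.05],[0,0,0]],
  [0,[-0.6,0.6,0.05],[0,0,0]],
  [0,[-0.8,0.8,0.05],[0,0,0]],
  [0,[-0.9,0.95,0.05],[0,0,0]],
])

```text
time: 6.42
tcp_pos: [0.4635, 0.274, 0.2002]
orientation: [0.125, 2.353, -0.049]
ft_force: [0.5, 0.0, -7.5]
opening: 0.0106
grip_force: 68.7
```

Emit:
arm_command([
  [0,[0,0.2,0],[0,0,0]],
  [0,[0,0.5,0],[0,0,0]],
  [0,[0,0.8,0],[0,0,0]],
  [0,[0,1,0],[0,0,0]],
  [0,[0,1,0],[0,0,0]],
])

```text
time: 7.05
tcp_pos: [0.4645, 0.3745, 0.2004]
orientation: [0.124, 2.353, -0.049]
ft_force: [0.2, -1.5, -6.1]
opening: 0.0111
grip_force: 68.8
```

```bash
python3 ft.py
python3 - <<'E'
from g import *
z=np.array([.703,-.075,-.707]);s=observe();g=np.array(s["tcp_pos"])-.019*z;print(g)
from ov import *
L=tinlines(g[0],g[1],-.107,g[2]-.128)+box(.450,.387,.17,-.085,.085,-.085,.085,.006)
draw("top",L,(130,130,140,130),4,"pics/t3.png");draw("side",L,(230,60,170,120),4,"pics/s3.png")
a=cv2.imread("pics/t3.png");b=cv2.imread("pics/s3.png");b=cv2.resize(b,None,fx=.75,fy=.75)
c=np.zeros((520,560+510,3),np.uint8);c[:520,:560]=a;c[:360,560:]=b;cv2.imwrite("pics/c3.png",cv2.resize(c,None,fx=.74,fy=.74))
for c in("top","side"):print([(r["point"],r["confidence"],at(c,r["point"],g[2]-.128).round(3)) for r in tip_of(c,"tin_a")],[(at(c,r["point"],0).round(3),r["confidence"]) for r in tip_of(c,"mat")])
E
```

```text
[-0.35 -0.08 -7.75  0.13  1.18  0.  ] [0.4644 0.3721 0.1999] 0.011257115422192966 7.25
[0.45105627 0.37353966 0.21338055]
[([371.7, 175.9], 0.81, array([ 0.595, -0.133,  0.085])), ([180.2, 241.6], 0.62, array([0.45 , 0.376, 0.085])), ([315.9, 171.8], 0.59, array([0.615, 0.015, 0.085])), ([191.6, 245.8], 0.58, array([0.437, 0.346, 0.085]))] [(array([0.448, 0.384, 0.   ]), 0.93)]
[([355.8, 236.5], 0.83, array([ 0.613, -0.17 ,  0.085])), ([302.1, 119.4], 0.77, array([0.458, 0.375, 0.085])), ([302.3, 138.3], 0.41, array([0.461, 0.265, 0.085]))] [(array([0.458, 0.378, 0.   ]), 0.68)]
```

View pics/c3.png

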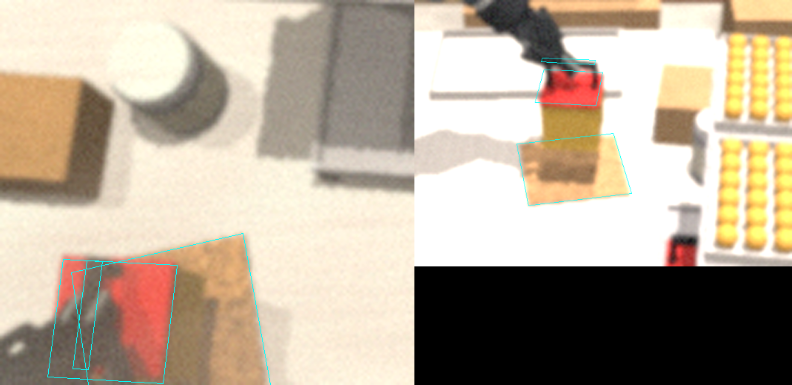

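The mat outline fits the picture. The tin hangs upright at about (0.452, 0.374), so it needs +11 mm in y and about 78 mm down.

Emit:
arm_command([
  [0,[0,0.06,-0.1],[0,0,0]],
  [0,[0,0.11,-0.25],[0,0,0]],
  [0,[0,0.11,-0.42],[0,0,0]],
  [0,[0,0.11,-0.58],[0,0,0]],
  [0,[0,0.11,-0.68],[0,0,0]],
])

```text
time: 8.18
tcp_pos: [0.4655, 0.3837, 0.1427]
orientation: [0.127, 2.385, -0.049]
ft_force: [-0.3, -0.2, -6.4]
opening: 0.0108
grip_force: 68.7
```

Emit:
arm_command([
  [0,[0,0,0],[0,0,0]],
  [0,[0,0,-0.03],[0,0,0]],
  [0,[0,0,-0.06],[0,0,0]],
  [0,[0,0,-0.08],[0,0,0]],
  [0,[0,0,-0.08],[0,0,0]],
])

```text
time: 8.8
tcp_pos: [0.4657, 0.384, 0.1378]
orientation: [0.127, 2.39, -0.048]
ft_force: [0.2, -0.4, -7.3]
opening: 0.0106
grip_force: 68.7
```

```bash
python3 ft.py
```

```text
[ 0.4   0.24 -7.48  0.14  1.11  0.  ] [0.4657 0.3841 0.138 ] 0.010973259195709302 9.0
```

```bash
python3 -c "
from g import *
goal(.4525,.385,.134,-.107)
goal(.4525,.385,.134,-.107,0,.65)
goal(.4525,.385,.134,.3,0)"
```

```text
target TCP [0.4659 0.3836 0.1206] shift [ 0.001 -0.005 -0.174] turn [-0.0017 -0.0114 -0.0005] ft [ 0.44 -0.61 -7.22] q [ 0.71  0.11  2.04 -0.95  0.66 -0.07] t 9.0
target TCP [0.4639 0.3838 0.1189] shift [-0.018 -0.003 -0.191] turn [ 0.0029  0.0315 -0.0004] ft [ 0.44 -0.61 -7.22] q [ 0.71  0.11  2.04 -0.95  0.66 -0.07] t 9.0
target TCP [0.4653 0.389  0.1206] shift [-0.004  0.049 -0.174] turn [ 0.0006 -0.0116  0.1291] ft [ 0.44 -0.61 -7.22] q [ 0.71  0.11  2.04 -0.95  0.66 -0.07] t 9.0
```

Joint 4 is at its limit (-0.95). Turning the tool +0.4 rad about the vertical, towards the arm's own direction, frees it.

Emit:
arm_command([
  [0,[0,0,0.1],[0,0,0.03]],
  [0,[0,0,0.15],[0,0,0.06]],
  [0,[0,0,0.15],[0,0,0.09]],
  [0,[0,0,0.15],[0,0,0.12]],
  [0,[0,0,0.15],[0,0,0.13]],
])

```text
time: 9.62
tcp_pos: [0.4655, 0.3829, 0.1526]
orientation: [-0.362, 2.371, 0.141]
ft_force: [0.9, 0.0, -6.9]
opening: 0.011
grip_force: 68.8
```

```bash
python3 -c "
from g import *
goal(.451,.386,.134,.3,0)"
```

```text
target TCP [0.4638 0.39   0.1206] shift [-0.017  0.071 -0.32 ] turn [ 0.0038 -0.0114 -0.0009] ft [ 0.87  0.   -6.87] q [ 0.58 -0.04  2.16 -0.58  0.35 -0.81] t 9.625
```

Emit:
arm_command([
  [0,[-0.01,0.04,-0.05],[0.002,-0.006,0]],
  [0,[-0.02,0.07,-0.12],[0.004,-0.011,0]],
  [0,[-0.02,0.07,-0.2],[0.004,-0.011,0]],
  [0,[-0.02,0.07,-0.24],[0.004,-0.011,0]],
  [0,[-0.02,0.07,-0.24],[0.004,-0.011,0]],
])

```text
time: 10.25
tcp_pos: [0.4636, 0.3908, 0.1285]
orientation: [-0.355, 2.335, 0.15]
ft_force: [-0.4, -0.4, -7.4]
opening: 0.0109
grip_force: 68.8
```

```bash
python3 -c "
from g import *
goal(.451,.386,.134,.3,0)"; python3 ft.py
```

```text
target TCP [0.4638 0.39   0.1206] shift [ 0.003 -0.008 -0.08 ] turn [-0.0006 -0.0003 -0.0009] ft [-0.36 -0.37 -7.44] q [ 0.6   0.02  2.17 -0.85  0.28 -0.53] t 10.25
[ 0.56  0.09 -7.21 -0.36  1.14  0.02] [0.464  0.3912 0.1295] 0.01133856802451772 10.45
```

Emit:
arm_command([
  [0,[0,0,-0.02],[0,0,0]],
  [0,[0,0,-0.04],[0,0,0]],
  [0,[0,0,-0.06],[0,0,0]],
  [0,[0,0,-0.07],[0,0,0]],
  [0,[0,0,-0.07],[0,0,0]],
])

```text
time: 11.08
tcp_pos: [0.4638, 0.3912, 0.1221]
orientation: [-0.355, 2.334, 0.152]
ft_force: [0.5, 0.4, -6.0]
opening: 0.0108
grip_force: 68.9
```

```bash
python3 ft.py; python3 -c "
from g import *
goal(.451,.386,.134,.3,0)"
```

```text
[-0.06  0.41 -6.26 -0.25  1.    0.07] [0.4638 0.3912 0.1221] 0.01099772393660485 11.275
target TCP [0.4638 0.39   0.1206] shift [ 0.    -0.012 -0.015] turn [-0.0011 -0.0001 -0.001 ] ft [ 0.22  0.23 -5.29] q [ 0.6   0.03  2.18 -0.89  0.27 -0.48] t 11.275
```

Contact has begun. I'll lower another 1.5 mm or so and then release.

Emit:
arm_command([
  [0,[0,0,-0.007],[0,0,0]],
  [0,[0,0,-0.014],[0,0,0]],
  [0,[0,0,-0.014],[0,0,0]],
  [0,[0,0,-0.014],[0,0,0]],
])

```text
time: 11.78
tcp_pos: [0.4642, 0.3919, 0.122]
orientation: [-0.355, 2.332, 0.153]
ft_force: [-6.1, 0.2, 2.5]
opening: 0.0107
grip_force: 70.5
```

```bash
python3 ft.py
```

```text
[-6.01 -0.3   2.51 -0.2   0.99  0.12] [0.4642 0.3919 0.122 ] 0.010766197616385104 11.975
```

Emit:
arm_command([
  [0.6,[0,0,0],[0,0,0]],
  [0.6,[0,0,0],[0,0,0]],
  [0.6,[0,0,0],[0,0,0]],
  [0.6,[0,0,0],[0,0,0]],
])

```text
time: 12.48
tcp_pos: [0.4639, 0.3911, 0.1208]
orientation: [-0.354, 2.334, 0.151]
ft_force: [-0.6, -0.4, 0.1]
opening: 0.0513
grip_force: 0.0
```

Emit:
arm_command([
  [0.6,[-0.15,-0.05,0.16],[0,0,0]],
  [0.6,[-0.4,-0.12,0.42],[0,0,0]],
  [0.6,[-0.7,-0.22,0.73],[0,0,0]],
  [0.6,[-0.95,-0.3,1],[0,0,0]],
  [0.6,[-0.95,-0.3,1],[0,0,0]],
])

```text
time: 13.1
tcp_pos: [0.3686, 0.3619, 0.2236]
orientation: [-0.354, 2.329, 0.155]
ft_force: [-0.4, -0.3, -1.1]
opening: 0.0511
grip_force: 0.0
```

Run:
```python
from ov import *
s=observe();print(s["ft_force"],s["time"])
L=tinlines(.451,.386,.28,.006)+box(.450,.387,.17,-.085,.085,-.085,.085,.006)
draw("top",L,(130,110,280,170),2.8,"pics/t4.png");draw("side",L,(230,60,170,120),4,"pics/s4.png")
for c in("top","side"):print([(r["confidence"],at(c,r["point"],.006).round(3),at(c,r["point"],.04).round(3)) for r in tip_of(c,"tin_a")])
```

```text
[-0.36905114 -0.32716926 -1.08289023] 13.1
[(0.89, array([ 0.611, -0.135,  0.006]), array([ 0.602, -0.13 ,  0.04 ])), (0.64, array([0.632, 0.021, 0.006]), array([0.623, 0.021, 0.04 ])), (0.61, array([0.451, 0.386, 0.006]), array([0.447, 0.374, 0.04 ]))]
[(0.97, array([ 0.619, -0.098,  0.006]), array([ 0.616, -0.126,  0.04 ])), (0.76, array([0.632, 0.041, 0.006]), array([0.628, 0.009, 0.04 ])), (0.55, array([0.461, 0.409, 0.006]), array([0.463, 0.364, 0.04 ]))]
```

View pics/t4.png

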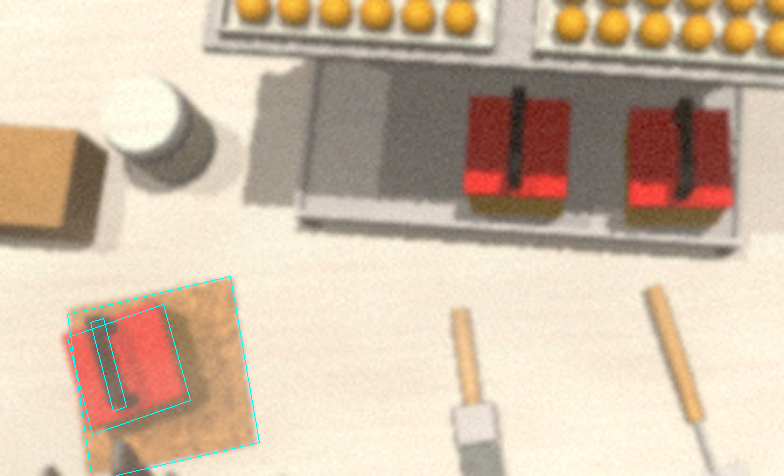

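View pics/s4.png

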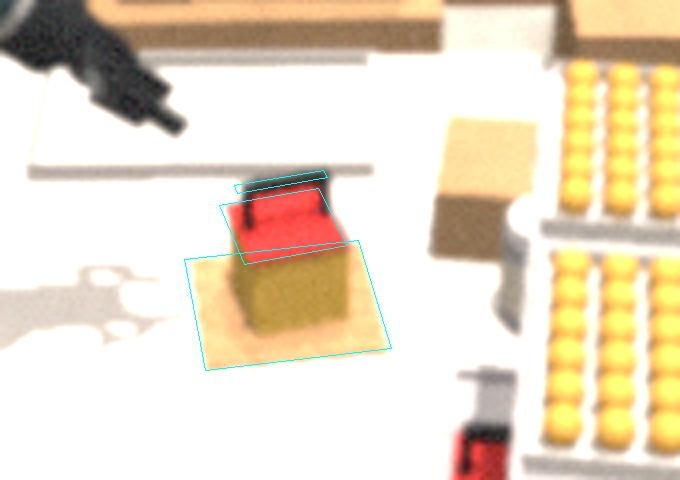

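The heavy tin stands upright on the mat within about 5–10 mm of its centre (top crop ~(128,368)). The light tins still stand on the deck, and the gripper is clear of everything.

```bash
python3 -c "
from cell import ticket
print(ticket.sign_off())"
```

```text
the job is handed in; nothing more can be done
None
```

The left tin was the heavy one (about 7 N on the wrist); I set it upright near the centre of the mat, left the two light tins on the rack's deck, and handed the job in at about 13 s; the hand-in returned no verdict.

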